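# Snap the spout cap onto the open toner tin

## Robot

A 7-joint arm with a two-finger parallel gripper is mounted at the origin on the work surface. World frame = base frame: x ahead of the robot, y to its left, z up, the work surface at z = 0. Lengths are in mm, angles in rad, forces in N, time in s.
With the tool pointing down it reaches from about 400 to 875 mm from the base axis. Payload 4.4 kg.
Tool frame: the origin (TCP) lies midway between the tips of the shut fingers; the grasp point (between the pads) lies 19 mm behind it; z points along the fingers, y is the line along which they close (so a half turn about z gives the same grasp; the last joint's range is limited). The gripper opens to 85 mm and grips with 20 to 120 N. Pads are 22 mm wide; open, the fingers measure 114 mm over their backs; the gripper's body (76 mm by 85 mm) begins 54 mm behind the grasp point. The pads swing forward as they close: fully open they stand 13 mm farther back than shut.
Start: joints at [-1.395, 0.628, 0.038, 1.517, -0.027, 0.996, -0.02], TCP at [155.618, 631.111, 231.313] pointing down, gripper open.
Joint ranges: [-3.06, 3.06], [-0.37, 2.12], [-1.25, 1.32], [0.18, 2.47], [-1.1, 4.24], [0.23, 1.98], [-2.94, 2.94]. Speed limits (rad/s): [2.57, 2.57, 3.14, 3.14, 3.14, 3.14, 3.14].

## Interface

Orientations are given as [roll, pitch, yaw] about the fixed x, y, z axes, in that order (R = Rz(yaw) Ry(pitch) Rx(roll)).
In Python, from cell import ctrl gives the robot as it stands.
- The arm moves only by the shell command python3 -m handwheel 'ROWS'. ROWS is JSON, a list of rows, each a list of 3 entries, a list of its own where there are three numbers: the turn, a rotation vector about the tool's x, y, z in degrees, then the shift along the tool's x, y, z in m, then the closure, from 0 (fully open) to 1 (shut). A call has 1 to 5 rows; each row shifts and turns the commanded pose from where the row before left it, along the tool's axes as they then stand; what a row does not reach is not made up. A row lasts 1/12 s, in which the tool goes at most 41.7 mm and 7.16 degrees, less where a joint would pass 70% of its speed; a pose out of reach is approached as far as the arm can. A call is refused whole if a number of a shift passes 0.0417 or a number of a turn 7.16, either way. A call with a gripper value outside its range is refused whole. The fingers move at their own pace and stop on an object; the grip force is fixed at half the most. Time passes only in rows, so rows that do not move let the fingers close. It gives the time, the measured TCP pose, the force, the opening and the grip force at its end, in the units of the state.
- ctrl.read_state(): the state, without advancing time (a new reading comes with each control period).
- ctrl.get_image(name): name is "side" or "top"; returns a dict with "pixels" (384x512x3 uint8, red, green, blue), "fx", "fy", "cx", "cy" (pixels), "pose" (4x4, takes a point from camera to world coordinates). Camera axes: x right, y up, looking along -z (the intrinsics and any distortion apply to the point x, -y, -z); pixel columns grow to the right and rows downward; lengths in mm; the calibration is good to about 2 mm. A picture is of the moment at which its call begins. There is no depth.
- ctrl.finish_job(): hands the job in; it is judged then, once.
The state is a dict: "clock": time; "qpos": joint angles; "qd": joint speeds; "tau": joint torques, N m; "eef_pos": TCP position; "tool_rot": TCP orientation; "force": force on the tool from outside, world axes, zero at the start; "torque": the same for the moment, N m; "width": finger opening in mm; "gripper_force": force on a finger pad.
Only numpy, scipy, OpenCV 4.12 (cv2) and the standard library are available. Lean on these libraries where they do the work, as an engineer would, in place of code of your own. Each camera call takes 0.05 s, during which the arm holds its last target. There are 200 camera calls.

## Task

One of the three toner tins still has its steel pouring spout uncovered. Take the cap that fits it (the middle-width one of the three in the tray) and press it straight down over the spout until it clicks and sits fully home, level on the collar. Finish while still holding it there, pressing it down firmly with the gripper (do not let go or back off), and leave everything else on the bench where it is.

Things in the scene. Friction and masses are not known exactly. Their poses are not given: they have to be found in the camera images.
- cap_center (a point): centre (half-way up) of the fitting snap cap: grey ribbed plastic cup, 44 mm wide, 36 mm tall, about 30 g, standing mouth down in the shallow aluminium tray. z points out of its closed top; its x axis lies across the tray's short side while it stands there. Three caps stand in a row along the tray's long side, 85 mm apart. Round: any yaw fits the spout.
- cap_mouth (a point): the same cap's mouth: centre of its lower edge, 18 mm below its centre. The mouth is 31 mm wide (a 5 mm high inner bead); the cavity above the bead is 38 mm wide and ends 30 mm above the edge. The tray's floor is 4 mm thick and its rim stands 8 mm above the bench.
- spout_seat (a point): on the uncovered spout's axis at the top face of its collar, where the cap's lower edge must end up (the fully home cap's centre is 18 mm above this point); z points up along the spout. The collar is 42 mm wide and rises 30 mm from the tin's lid. The steel spout stands 25 mm above the collar, 26 mm wide, tapering to 20 mm over its top 5 mm.
- spout_bumps (a point): on the spout's axis, 11 mm above the collar, at the height of four sprung steel bumps, 36 mm across. A cap set on rests on them with its edge about 16 mm above the collar; pushing it on takes about 8 to 12 N; below about 11 mm the resistance drops (the click), below 6 mm the bumps pull the cap down by themselves, until it stops hard on the collar.
- spout_top (a point): centre of the uncovered spout's open top end, 25 mm above the collar
- tin_open: the tin with the uncovered spout, fixed, 100 mm wide, 130 mm tall to the lid; origin at the centre of its underside, on the bench; the spout lies 18 mm from its axis towards its own -x; a low stirrer bar (top 18 mm above the lid) lies on the other side. The three tins stand in a row roughly along y, at least 110 mm apart.
- tin_b: another such tin, fixed, with a 44 mm cap already on its spout (cap top 196 mm above the bench); origin at the centre of its underside. The three tins change places.
- tin_c: the third such tin, fixed, also already capped; origin at the centre of its underside
- cap_small_center (a point): centre of the narrow cap in the tray, 29 mm wide, 36 mm tall, same plastic: does not fit, leave it
- cap_large_center (a point): centre of the wide cap in the tray, 66 mm wide, 26 mm tall, same plastic: does not fit, leave it. The three caps change places in the tray.
- bottle: white hardener bottle, 60 mm wide, 140 mm tall, loose on the bench; origin at the centre of its underside
- cup: empty white mixing cup, 80 mm wide, 100 mm tall, loose on the bench; origin at the centre of its underside
- spatula: spatula lying flat on the bench beyond the tray; loose
- wipes: low soft-cornered white pack 110 x 160 x 45 mm behind the tins; loose
Not all that is in view belongs to the job. Leave any blue or pink look-alike of the part that bears cap_center alone. Leave any green or red look-alike of the tin_open alone.

How it is judged:
By the outcome, as a careful person would: the job done as asked, in the order asked, and still so for the second after the job is handed in, while the arm keeps its last pose, push and grip.
It also fails if it takes over 48 s, if anything falls off the work surface, if the arm or the gripper's body presses on something with over 40 N, if the wrist force passes 120 N, or if a joint passes its speed limit or range.

## Working session

There is one attempt and no reset: what is moved stays moved. The work goes in short steps, Python scripts to look and compute and a shell command to move; the robot and the scene stay as the last step left them, time stands still between calls to the robot, and variables do not carry over. Pictures are saved under pics/ and viewed, at most 10 in all, crops included, and the job is handed in when it is done.

```bash
mkdir -p pics; ls; cat > h.py <<'E'
import numpy as np, cv2
from cell import ctrl
def grab(n,f):
    d=ctrl.get_image(n); np.savez(f'pics/{f}.npz',**{k:np.array(v) for k,v in d.items()})
    cv2.imwrite(f'pics/{f}.png',cv2.cvtColor(np.array(d['pixels']),cv2.COLOR_RGB2BGR)); return d
def load(f): return dict(np.load(f'pics/{f}.npz',allow_pickle=True))
def ray(d,u,v):
    T=np.array(d['pose']); r=T[:3,:3]@np.array([(u-d['cx'])/d['fx'],-(v-d['cy'])/d['fy'],-1]); return T[:3,3],r
def onz(d,u,v,z):
    o,r=ray(d,u,v); return o+r*(z-o[2])/r[2]
def proj(d,p):
    T=np.array(d['pose']); c=T[:3,:3].T@(np.array(p)-T[:3,3]); return d['cx']-d['fx']*c[0]/c[2], d['cy']+d['fy']*c[1]/c[2]
E
python3 - <<'E'
from h import *
for n in('top','side'):
    d=grab(n,n+'0'); print({k:d[k] for k in d if k!='pixels'})
s=ctrl.read_state();print(s)
E
```

```text
pics
{'fx': 441.31822475287953, 'fy': 441.31822475287953, 'cx': 256.9140308604854, 'cy': 189.13711547198847, 'pose': array([[-2.48665648e-02,  9.94952562e-01, -9.72165256e-02,
         4.46921666e+02],
       [-9.99688666e-01, -2.49486272e-02,  3.71566413e-04,
         1.10421228e+02],
       [-2.05572790e-03,  9.71954983e-02,  9.95263186e-01,
         1.60028139e+03],
       [ 0.00000000e+00,  0.00000000e+00,  0.00000000e+00,
         1.00000000e+00]])}
{'fx': 356.814645030176, 'fy': 356.814645030176, 'cx': 257.62003757710164, 'cy': 191.97061565053238, 'pose': array([[ 8.99022718e-01,  2.93107287e-01, -3.25340239e-01,
         2.77874148e+02],
       [-4.37812276e-01,  6.16670858e-01, -6.54245721e-01,
        -5.60393382e+02],
       [ 8.86365581e-03,  7.30619717e-01,  6.82727079e-01,
         7.90247140e+02],
       [ 0.00000000e+00,  0.00000000e+00,  0.00000000e+00,
         1.00000000e+00]])}
{'clock': 0.1, 'qpos': array([-1.39479833,  0.62927375,  0.0384429 ,  1.51824968, -0.02700877,
        0.99627488, -0.01996572]), 'qd': array([-0.00202195, -0.00358456, -0.00053753, -0.00273863, -0.0013566 ,
       -0.00136996,  0.00120315]), 'tau': array([ 2.92297373e-03, -5.64539659e+01,  1.23088818e+00, -1.93977892e+01,
        1.15182847e-02,  5.37152257e-03, -3.13735154e-05]), 'eef_pos': array([155.47775173, 630.57138466, 230.47381689]), 'tool_rot': array([-3.13990479e+00,  8.96472004e-06,  2.89982609e+00]), 'force': array([-0.04974744, -0.06406938, -0.37147354]), 'torque': array([ 0.00885133, -0.0359646 , -0.00630276]), 'gripper_force': 0.0, 'width': 85.23308162697238}
```

View pics/top0.png

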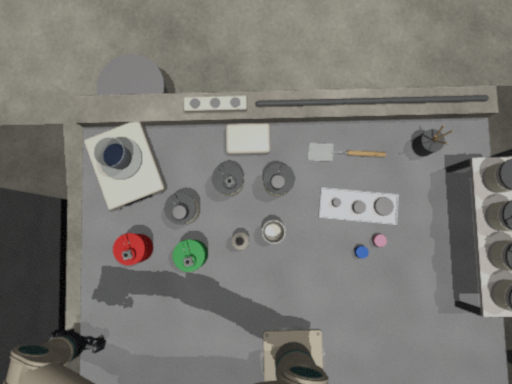

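View pics/side0.png

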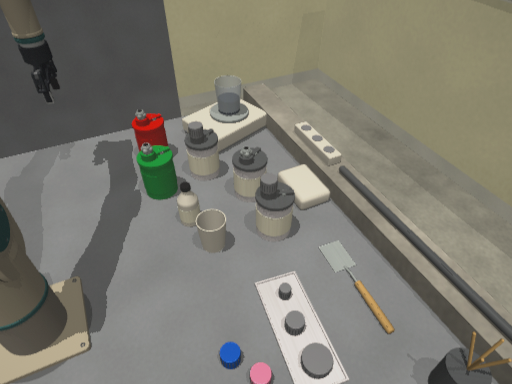

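The top view shows three grey caps in the tray: narrow (336,202), middle (358,207) and wide (384,206). The blue (361,252) and pink (379,241) caps are look-alikes. Bare spouts show on the grey tin (229,180), and on the red (129,250) and green (189,258) look-alikes. The tins at (182,209) and (278,180) are capped. My choice is the middle grey cap and the grey tin at (229,180).

```bash
python3 - <<'E'
from h import *
t=cv2.imread('pics/top0.png');s=cv2.imread('pics/side0.png')
f=lambda im,u,v,w,h:cv2.resize(im[v:v+h,u:u+w],(400,300),interpolation=cv2.INTER_CUBIC)
a=np.vstack([np.hstack([f(t,316,180,88,66),f(t,205,150,64,48)]),np.hstack([f(s,250,270,100,75),f(s,215,135,72,54)])])
cv2.imwrite('pics/crop1.png',a)
E
```

```text
(no output)
```

View pics/crop1.png

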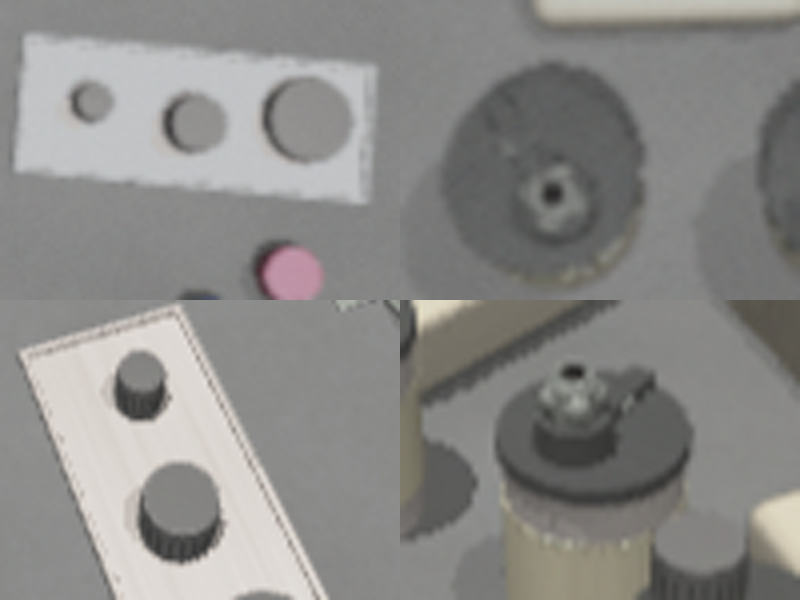

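The crop confirms the choice: the middle grey ribbed cap has its top disc at about (359,207) top and (295,320) side. The grey tin has a bare steel spout with its hole at about (229,181) top and (246,148) side. Next I measure both by triangulation.

```bash
python3 - <<'E'
from h import *
t=load('top0');s=load('side0')
def blob(d,u,v,r,lo,hi):
    g=cv2.cvtColor(d['pixels'],cv2.COLOR_RGB2GRAY); m=((g>=lo)&(g<=hi)).astype(np.uint8)
    k=np.zeros_like(m);cv2.circle(k,(u,v),r,1,-1);m&=k
    n,l,st,c=cv2.connectedComponentsWithStats(m); i=1+np.argmax(st[1:,4]); return c[i],st[i]
gt=cv2.cvtColor(t['pixels'],cv2.COLOR_RGB2GRAY);gs=cv2.cvtColor(s['pixels'],cv2.COLOR_RGB2GRAY)
print(gt[207,348:370],gt[199:216,359]);print(gs[320,283:307],gs[308:336,295])
print(gt[176:187,223:236]);print(gs[144:156,239:254])
def tri(a,b):
    o1,r1=ray(t,*a);o2,r2=ray(s,*b);x=np.linalg.lstsq(np.c_[r1,-r2],o2-o1,rcond=None)[0]
    p,q=o1+r1*x[0],o2+r2*x[1];return (p+q)/2,np.linalg.norm(p-q)
print('cap top',onz(t,359,207,40),onz(s,294.7,319.6,40),tri((359,207),(294.7,319.6)))
print('spout',onz(t,228.9,180.5,185),onz(s,245.7,147.8,185),tri((228.9,180.5),(245.7,147.8)))
m=(gt>165).astype(np.uint8);m[:185]=0;m[230:]=0;m[:,:310]=0;m[:,405:]=0
c=max(cv2.findContours(m,0,1)[0],key=cv2.contourArea);R=cv2.minAreaRect(c);print(R)
B=np.array([onz(t,*p,6)[:2] for p in cv2.boxPoints(R)]);print(B);e=np.diff(B,axis=0);print(np.linalg.norm(e,axis=1),np.degrees(np.arctan2(e[:,1],e[:,0])))
for n,u,v,z in[('small',336,202,40),('large',384,206,30),('tinL',182,209,196),('tinR',278,180,196)]:print(n,onz(t,u,v,z))
E
```

```text
[195 191 185 153  86  77 125 144 146 147 145 145 146 144 145 145 145 158
 182 194 195 195] [186 164 143 142 144 146 145 145 145 145 147 146 144 137 155 189 196]
[190 173  93 135 133 133 132 132 132 132 133 132 132 133 131 131 132 132
 131 131 131 134 207 216] [215 215 179 132 131 131 131 131 131 132 131 131 132 132 132 132 132 132
 132 134 117  87  69  62  59  59  65  94]
[[ 87  94  95  98  92  93 101 108 109  98  89  96  96]
 [ 93  90  91  99 101 109 122 132 129 108  92  88  95]
 [ 91  87  96 112 109 111 117 120 120 104  93  90  87]
 [ 94  98 106 122 113  84  77  92 122 118  97  91  81]
 [ 93 107 114 128 109  59  48  61 115 125 109  95  84]
 [ 88 105 115 126 103  56  46  62 114 125 119 105  91]
 [ 86  89 106 124 117  86  78  95 120 128 127 112  92]
 [ 84  85  93 110 125 117 118 129 130 124 123 110  87]
 [ 84  85  88  97 114 125 130 129 118 108 104  98  78]
 [ 87  85  88  95 116 128 122 118 103  93  96  89  80]
 [ 89  85  86  87 104 118 120 107  96  95  88  77  81]]
[[115 130 132 131 132 132 133 131 132 133 134 134 134 134 135]
 [133 133 133 132 133 134 138 138 138 135 134 134 135 13
[... 794 characters left out ...]
oat64(1.5342613825761517))
spout [615.44413103 199.6195104  185.        ] [616.5540211  200.74834437 185.        ] (array([615.61946784, 199.44034146, 186.09988364]), np.float64(0.6481701043717808))
((358.68670654296875, 205.60317993164062), (78.13990783691406, 30.710195541381836), 4.969740390777588)
[[ 494.29820541 -109.39016139]
 [ 604.88965312 -123.30235664]
 [ 573.17569255 -404.25727013]
 [ 463.0010006  -388.48800787]]
[111.46307677 282.73917081 111.29749494] [ -7.17003682 -96.44023978 171.85459843]
small [ 546.55968172 -168.97448954   40.        ]
large [ 528.67171688 -340.91138812   30.        ]
tinL [526.5402942  349.95003487 196.        ]
tinR [611.79684651  41.64163861 196.        ]
```

```bash
R='x'
python3 -m handwheel '[[[0,0,7],[0,0,-0.005],0],[[0,0,7],[0,0,-0.005],0],[[0,0,7],[0,0,-0.005],0],[[0,0,7],[0,0,-0.005],0],[[0,0,7],[0,0,-0.005],0]]'
python3 -m handwheel '[[[0,0,7],[0,0,-0.005],0],[[0,0,7],[0,0,-0.005],0],[[0,0,7],[0,0,-0.005],0],[[0,0,7],[0,0,-0.005],0],[[0,0,7],[0,0,-0.005],0]]'
python3 -m handwheel '[[[0,0,7],[0,0,-0.005],0],[[0,0,7],[0,0,-0.005],0],[[0,0,0],[0,0,0],0]]'
cat >> h.py <<'E'
from scipy.spatial.transform import Rotation as Ro
def go(p):
    s=ctrl.read_state();R=Ro.from_euler('xyz',s['tool_rot']).as_matrix()
    print('t',s['clock'],'pos',s['eef_pos'].round(1),'rpy',np.degrees(s['tool_rot']).round(2),'w',round(s['width'],1),'F',s['force'].round(1),'-> tool shift mm',(R.T@(np.array(p)-s['eef_pos'])).round(1))
E
python3 -c "
from h import *
go([500,200,290]);go([528,-251,150])"
```

```text
clock: 0.52
eef_pos: [155.5, 630.7, 256.0]
tool_rot: [-3.141, 0.001, 2.283]
force: [-0.2, -0.1, 0.1]
width: 85.5
gripper_force: 0.0
clock: 0.93
eef_pos: [155.4, 630.8, 281.0]
tool_rot: [-3.141, 0.001, 1.672]
force: [-0.3, -0.1, 0.3]
width: 85.2
gripper_force: 0.0
clock: 1.18
eef_pos: [155.6, 631.4, 291.7]
tool_rot: [3.141, -0.001, 1.431]
force: [0.3, 0.2, -0.4]
width: 85.3
gripper_force: 0.0
t 1.1833 pos [155.6 631.4 291.7] rpy [ 1.7997e+02 -4.0000e-02  8.1980e+01] w 85.3 F [ 0.3  0.2 -0.4] -> tool shift mm [-379.2  401.2    1.7]
t 1.1833 pos [155.6 631.4 291.7] rpy [ 1.7997e+02 -4.0000e-02  8.1980e+01] w 85.3 F [ 0.3  0.2 -0.4] -> tool shift mm [-822.   491.7  141.4]
```

```bash
python3 -m handwheel '[[[0,0,0],[-0.025,0.027,0],0],[[0,0,0],[-0.025,0.027,0],0],[[0,0,0],[-0.025,0.027,0],0],[[0,0,0],[-0.025,0.027,0],0],[[0,0,0],[-0.025,0.027,0],0]]'|grep pos
python3 -m handwheel '[[[0,0,0],[-0.025,0.027,0],0],[[0,0,0],[-0.025,0.027,0],0],[[0,0,0],[-0.025,0.027,0],0],[[0,0,0],[-0.025,0.027,0],0],[[0,0,0],[-0.025,0.027,0],0]]'|grep pos
python3 -m handwheel '[[[0,0,0],[-0.025,0.027,0],0],[[0,0,0],[-0.025,0.027,0],0],[[0,0,0],[-0.025,0.027,0],0],[[0,0,0],[-0.025,0.027,0],0],[[0,0,0],[-0.025,0.027,0],0]]'|grep pos
python3 -c "
from h import *
go([528,-251,150])"
```

```text
eef_pos: [272.8, 487.1, 290.8]
eef_pos: [389.5, 344.9, 291.0]
eef_pos: [506.1, 202.7, 290.9]
t 2.4333 pos [506.1 202.7 290.9] rpy [-1.7996e+02  1.0000e-02  8.2380e+01] w 85.1 F [ 0.7 -0.5  0.3] -> tool shift mm [-446.8   81.9  140.9]
```

```bash
python3 -m handwheel '[[[0,0,0],[-0.036,0.0065,0],0.2],[[0,0,0],[-0.036,0.0065,0],0.2],[[0,0,0],[-0.036,0.0065,0],0.2],[[0,0,0],[-0.036,0.0065,0],0.2],[[0,0,0],[-0.036,0.0065,0],0.2]]'|grep pos
python3 -m handwheel '[[[0,0,0],[-0.036,0.0065,0],0.2],[[0,0,0],[-0.036,0.0065,0],0.2],[[0,0,0],[-0.036,0.0065,0],0.2],[[0,0,0],[-0.030,0.0065,0.020],0.2],[[0,0,0],[-0.030,0.0065,0.020],0.2]]'|grep pos
python3 -m handwheel '[[[0,0,0],[-0.030,0.0065,0.025],0.2],[[0,0,0],[-0.030,0.0065,0.025],0.2],[[0,0,0],[-0.020,0.002,0.025],0.2],[[0,0,0],[-0.010,0,0.015],0.2],[[0,0,0],[0,0,0.010],0.2]]'|grep pos
python3 -m handwheel '[[[0,0,0],[0,0,0],0.2]]' |grep width
python3 -c "
from h import *
go([528.3,-251,5]);
grab('top','top1');grab('side','side1')
f=lambda n,u,v,w,h:cv2.resize(cv2.imread(f'pics/{n}.png')[v:v+h,u:u+w],(400,400),interpolation=cv2.INTER_CUBIC)
cv2.imwrite('pics/c2.png',np.hstack([f('top1',310,160,100,100),f('side1',210,230,150,150)]))
"
```

```text
eef_pos: [512.6, 19.8, 290.9]
eef_pos: [522.8, -151.4, 251.4]
eef_pos: [522.7, -243.5, 148.9]
width: 68.3
t 3.7667 pos [ 523.3 -239.8  148.9] rpy [-1.7973e+02 -1.0000e-01  8.2200e+01] w 68.3 F [-0.6  0.7 -0.3] -> tool shift mm [-10.7   7.2 143.8]
```

View pics/c2.png

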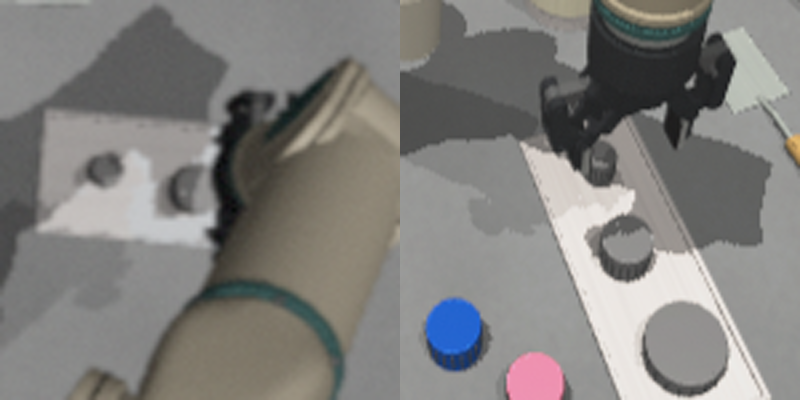

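Close-up from both cameras: the gripper is above the tray with its fingers spread across the short side. The middle cap, at about (625,245) in the right crop, lies clear below. I correct the offset and descend.

```bash
python3 -m handwheel '[[[0,0,0],[-0.011,0.007,0.010],0.2],[[0,0,0],[0,0,0.03],0.2],[[0,0,0],[0,0,0.03],0.2],[[0,0,0],[0,0,0.02],0.2],[[0,0,0],[0,0,0],0.2]]'|grep pos
python3 -c "
from h import *
go([528.3,-251,5])
grab('side','side2')
cv2.imwrite('pics/c3.png',cv2.resize(cv2.imread('pics/side2.png')[230:380,210:360],(500,500),interpolation=cv2.INTER_CUBIC))"
```

```text
eef_pos: [529.4, -249.4, 59.0]
t 4.2833 pos [ 529.4 -249.4   59. ] rpy [-1.7975e+02 -1.6000e-01  8.2340e+01] w 68.2 F [ 0.1 -0.1 -0.3] -> tool shift mm [-1.9 -0.7 53.9]
```

View pics/c3.png

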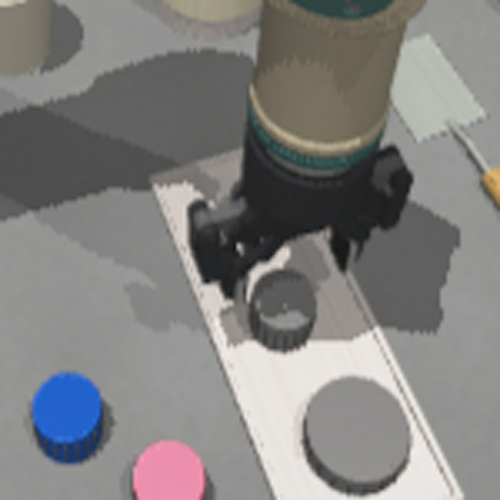

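The fingers straddle the middle cap, at about (283,310) in the crop, with the narrow cap hidden behind them. Now I go down, close, and check the grip.

```bash
python3 -m handwheel '[[[0,0,0],[-0.002,-0.001,0.015],0.2],[[0,0,0],[0,0,0.015],0.2],[[0,0,0],[0,0,0.012],0.2],[[0,0,0],[0,0,0.009],0.2],[[0,0,0],[0,0,0],0.2]]'
python3 -m handwheel '[[[0,0,0],[0,0,0],0.35],[[0,0,0],[0,0,0],0.45],[[0,0,0],[0,0,0],0.55],[[0,0,0],[0,0,0],0.7],[[0,0,0],[0,0,0],0.8]]'
python3 -m handwheel '[[[0,0,0],[0,0,0],0.9],[[0,0,0],[0,0,0],1],[[0,0,0],[0,0,0],1],[[0,0,0],[0,0,0],1],[[0,0,0],[0,0,0],1]]'
```

```text
clock: 4.75
eef_pos: [529.2, -253.5, 9.9]
tool_rot: [-3.141, -0.001, 1.435]
force: [-0.2, 0.4, -0.4]
width: 68.3
gripper_force: 0.0
clock: 5.17
eef_pos: [530.0, -254.7, 11.5]
tool_rot: [3.14, 0.001, 1.434]
force: [-0.3, 0.1, 6.0]
width: 41.6
gripper_force: 61.1
clock: 5.58
eef_pos: [529.9, -254.7, 11.5]
tool_rot: [3.14, 0.0, 1.434]
force: [0.1, 0.3, 6.3]
width: 41.8
gripper_force: 61.1
```

```bash
python3 -m handwheel '[[[0,0,0],[0,0,-0.01],1],[[0,0,0],[0,0,-0.02],1],[[0,0,0],[0,0,-0.03],1],[[0,0,0],[0,0,-0.04],1],[[0,0,0],[0,0,-0.04],1]]'|grep -A3 pos
python3 -m handwheel '[[[0,0,0],[0,0,-0.04],1],[[0,0,0],[0,0,-0.04],1],[[0,0,0],[0,0,-0.03],1],[[0,0,0],[0,0,-0.01],1],[[0,0,0],[0,0,0],1]]'
python3 -c "
from h import *
go([616,200.1,250])
s=grab('side','side3');p=ctrl.read_state()['eef_pos'];u,v=map(int,proj(s,p));print(u,v)
im=cv2.imread('pics/side3.png')
cv2.imwrite('pics/c4.png',np.hstack([cv2.resize(im[v-50:v+50,u-50:u+50],(500,500),interpolation=cv2.INTER_CUBIC)]+[cv2.resize(im[250:384,230:364],(300,300)).repeat(1,0) if 0 else np.vstack([cv2.resize(im[250:384,230:364],(300,300)),np.zeros((200,300,3),np.uint8)])]))"
```

```text
eef_pos: [528.1, -253.9, 151.7]
tool_rot: [-3.14, -0.0, 1.433]
force: [1.5, -0.8, 0.1]
width: 41.8
clock: 6.42
eef_pos: [530.4, -255.2, 273.9]
tool_rot: [3.135, 0.001, 1.434]
force: [0.2, -0.7, -1.2]
width: 41.7
gripper_force: 60.7
t 6.4167 pos [ 530.4 -255.2  273.9] rpy [1.7964e+02 8.0000e-02 8.2140e+01] w 41.7 F [ 0.2 -0.7 -1.2] -> tool shift mm [462.7  22.4  23.4]
306 257
```

View pics/c4.png

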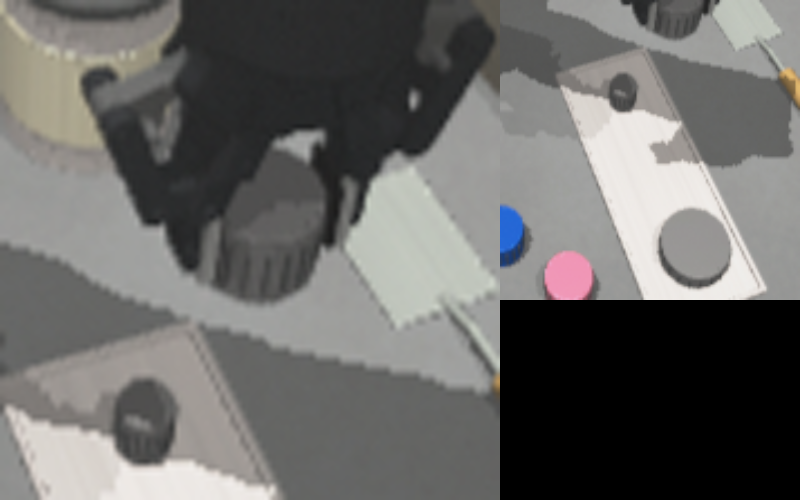

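The cap is held upright between the pads, with its top disc at about (310.6,246.0) in the side image. The narrow and wide caps are still in the tray. Next I compute the cap's offset from the TCP.

```bash
python3 -c "
from h import *
s=load('side3');t=ctrl.read_state()['eef_pos']
for h in(26,28.5,31): print(h,onz(s,310.6,246.0,t[2]+h)-t)
g=cv2.cvtColor(s['pixels'],cv2.COLOR_RGB2GRAY);print(g[246,294:326]);print(g[232:272,310])
print(proj(s,t+[0,3.7,28.5]))"
```

```text
26 [ 6.47040272  2.40324629 26.        ]
28.5 [ 5.16225092  0.83810923 28.5       ]
31 [ 3.85409912 -0.72702783 31.        ]
[ 46  46  45  43  41  43  42  41  59  77  79  79  79  79  79  79  79  79
  78  79  79  79  79  79  79  78  78  51  37  33  52 107]
[ 40  41  39  80  90  79  78  79  78  79  79  79  79  79  79  78  79  89
  95  96  96  97  98  92  87  91  86  81  84  86  87  87  86  86  84 112
 148 161 161 161]
(np.float64(307.18766661344375), np.float64(245.83812383207118))
```

```bash
python3 -c "
from h import *
s=load('side3');t=ctrl.read_state()['eef_pos'];a=np.linspace(0,6.283,361)
ux=np.array([.137,.99])
for h in(27,28.5,30):
  for d in(-2,0,2,4):
    c=[np.array([proj(s,t+[ux[0]*d+22*np.cos(q),ux[1]*d+22*np.sin(q),z]) for q in a]) for z in(h,h-36)]
    def rows(k): 
        m=c[k][abs(c[k][:,0]-310)<.6][:,1]; return m.min().round(1),m.max().round(1)
    print(h,d,rows(0),rows(1),'u',c[0][:,0].min().round(1),c[0][:,0].max().round(1))
"
```

```text
27 -2 (np.float64(239.0), np.float64(259.2)) (np.float64(252.0), np.float64(271.5)) u 295.9 321.5
27 0 (np.float64(238.3), np.float64(258.3)) (np.float64(251.3), np.float64(270.5)) u 295.5 321.0
27 2 (np.float64(237.5), np.float64(257.4)) (np.float64(250.6), np.float64(269.6)) u 295.1 320.5
27 4 (np.float64(236.8), np.float64(256.4)) (np.float64(250.0), np.float64(268.6)) u 294.6 320.0
28.5 -2 (np.float64(238.5), np.float64(258.7)) (np.float64(251.4), np.float64(271.0)) u 296.0 321.6
28.5 0 (np.float64(237.7), np.float64(257.8)) (np.float64(250.8), np.float64(270.0)) u 295.6 321.1
28.5 2 (np.float64(237.0), np.float64(256.8)) (np.float64(250.1), np.float64(269.1)) u 295.1 320.6
28.5 4 (np.float64(236.2), np.float64(255.9)) (np.float64(249.4), np.float64(268.1)) u 294.7 320.1
30 -2 (np.float64(237.9), np.float64(258.2)) (np.float64(250.9), np.float64(270.5)) u 296.1 321.8
30 0 (np.float64(237.1), np.float64(257.2)) (np.float64(250.2), np.float64(269.6)) u 295.6 321.3
30 2 (np.float64(236.4), np.float64(256.3)) (np.float64(249.5), np.float64(268.6)) u 295.2 320.7
30 4 (np.float64(235.6), np.float64(255.4)) (np.float64(248.9), np.float64(267.6)) u 294.8 320.2
```

```bash
python3 -m handwheel '[[[0,0,0],[0.02,0.001,0],1],[[0,0,0],[0.03,0.002,0],1],[[0,0,0],[0.034,0.002,0],1],[[0,0,0],[0.034,0.002,0],1],[[0,0,0],[0.034,0.002,0],1]]'|grep pos
python3 -m handwheel '[[[0,0,0],[0.034,0.002,0],1],[[0,0,0],[0.034,0.002,0],1],[[0,0,0],[0.034,0.002,0],1],[[0,0,0],[0.034,0.002,0],1],[[0,0,0],[0.034,0.002,0],1]]'|grep pos
python3 -m handwheel '[[[0,0,0],[0.034,0.002,0],1],[[0,0,0],[0.034,0.002,0],1],[[0,0,0],[0.03,0.001,0],1],[[0,0,0],[0.02,0,0],1],[[0,0,0],[0.01,0,0],1]]'|grep pos
python3 -m handwheel '[[[0,0,0],[0.005,0,0],1],[[0,0,0],[0,0,0],1],[[0,0,0],[0,0,0],1]]'|grep -A9 pos
python3 -c "
from h import *
go([615.5,196.1,215])"
```

```text
eef_pos: [557.3, -103.0, 267.8]
eef_pos: [590.4, 63.9, 267.7]
eef_pos: [612.7, 192.6, 267.0]
eef_pos: [614.8, 191.1, 269.6]
tool_rot: [-3.141, 0.002, 1.432]
force: [-0.7, -0.3, 0.1]
width: 41.9
gripper_force: 60.7
t 7.9667 pos [614.8 191.1 269.6] rpy [-1.7994e+02  1.1000e-01  8.2020e+01] w 41.9 F [-0.7 -0.3  0.1] -> tool shift mm [ 5.2  0.1 54.6]
```

```bash
python3 -m handwheel '[[[0,0,0],[0.005,0,0.02],1],[[0,0,0],[0,0,0.02],1],[[0,0,0],[0,0,0.012],1],[[0,0,0],[0,0,0],1],[[0,0,0],[0,0,0],1]]'|grep pos
python3 -c "
from h import *
go([615.5,196.1,195])
s=grab('side','side4');grab('top','top4')
im=cv2.imread('pics/side4.png');im2=cv2.imread('pics/top4.png')
cv2.imwrite('pics/c5.png',np.hstack([cv2.resize(im[105:185,205:285],(560,560),interpolation=cv2.INTER_CUBIC)]))"
```

```text
eef_pos: [615.7, 196.5, 218.1]
t 8.3833 pos [615.7 196.5 218.1] rpy [-1.7995e+02  7.0000e-02  8.2030e+01] w 41.7 F [0.1 0.7 0.1] -> tool shift mm [-0.4 -0.1 23.1]
```

View pics/c5.png

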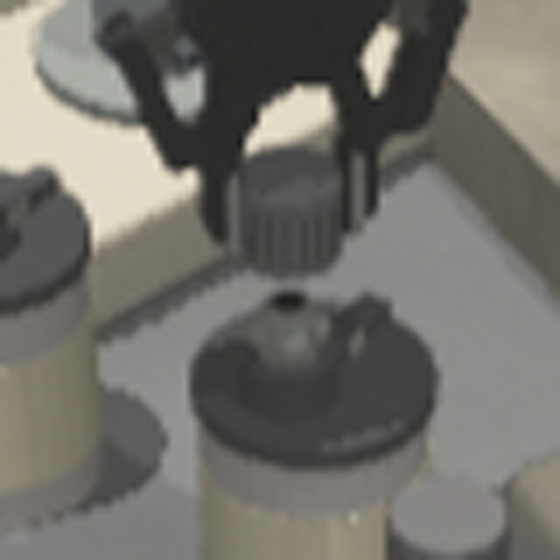

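The cap hangs just above the spout, with its bottom edge at about (246.5,144) and the hole at about (246,148) in the side image, and is laterally in line. A numeric check of the offset follows before going down.

```bash
python3 -c "
from h import *
s=load('side4');t=ctrl.read_state()['eef_pos'];a=np.linspace(0,6.283,361)
g=cv2.cvtColor(s['pixels'],cv2.COLOR_RGB2GRAY);print(g[118:152,246]);print(g[138,232:262])
for h in(27,28.5,30):
  for d in(0,2,4,6):
    c=[np.array([proj(s,t+[.137*d+22*np.cos(q),.99*d+22*np.sin(q),z]) for q in a]) for z in(h,h-36)]
    print(h,d,'top',c[0][:,1].min().round(1),'bot',c[1][:,1].max().round(1),'u',c[1][:,0].min().round(1),c[1][:,0].max().round(1))
"
```

```text
[172 216 219 219 219 217 201 145  82  74  74  74  73  82  89  90  82  76
  74  72  72  73  72  74  71  75  94 117  94  37  39  64  91 100]
[116 115 101  56  43  64  98  74  63  64  73  63  76  69  72  77  66  76
  63  73  63  68  86 103 119 138 140 140 140 140]
27 0 top 125.8 bot 145.7 u 238.3 254.0
27 2 top 125.4 bot 145.3 u 238.1 253.7
27 4 top 125.0 bot 144.9 u 237.9 253.5
27 6 top 124.7 bot 144.4 u 237.7 253.3
28.5 0 top 125.3 bot 145.2 u 238.3 254.0
28.5 2 top 124.9 bot 144.8 u 238.1 253.7
28.5 4 top 124.6 bot 144.4 u 237.9 253.5
28.5 6 top 124.2 bot 144.0 u 237.7 253.3
30 0 top 124.8 bot 144.8 u 238.2 254.0
30 2 top 124.5 bot 144.4 u 238.1 253.7
30 4 top 124.1 bot 144.0 u 237.9 253.5
30 6 top 123.7 bot 143.6 u 237.7 253.3
```

```bash
python3 -m handwheel '[[[0,0,0],[0,0,0.01],1],[[0,0,0],[0,0,0.01],1],[[0,0,0],[0,0,0.004],1],[[0,0,0],[0,0,0],1]]'|egrep 'pos|force'
python3 -m handwheel '[[[0,0,0],[0,0,0.002],1],[[0,0,0],[0,0,0.002],1],[[0,0,0],[0,0,0],1]]'|egrep 'pos|force'
python3 -m handwheel '[[[0,0,0],[0,0,0.002],1],[[0,0,0],[0,0,0.002],1],[[0,0,0],[0,0,0],1]]'|egrep 'pos|force'
```

```text
eef_pos: [614.7, 198.1, 192.7]
force: [0.4, -0.7, -0.3]
gripper_force: 60.7
eef_pos: [615.7, 198.2, 190.0]
force: [-0.6, -0.3, -0.1]
gripper_force: 60.7
eef_pos: [615.5, 198.1, 185.9]
force: [1.1, -0.9, -0.6]
gripper_force: 60.7
```

```bash
python3 -m handwheel '[[[0,0,0],[-0.001,0,0.002],1],[[0,0,0],[0,0,0.001],1],[[0,0,0],[0,0,0],1]]'|egrep 'pos|force'
python3 -m handwheel '[[[0,0,0],[0,0,0.002],1],[[0,0,0],[0,0,0.001],1],[[0,0,0],[0,0,0],1]]'|egrep 'pos|force'
```

```text
eef_pos: [615.6, 196.9, 183.4]
force: [-0.9, 0.1, 0.0]
gripper_force: 60.8
eef_pos: [616.3, 197.1, 181.6]
force: [-1.2, 0.2, 6.2]
gripper_force: 61.5
```

Bump contact comes where expected (edge about 15 mm above the collar). I keep pushing straight down.

```bash
python3 -m handwheel '[[[0,0,0],[0,0,0.002],1],[[0,0,0],[0,0,0.001],1],[[0,0,0],[0,0,0],1]]'|egrep 'pos|rot|force'
python3 -m handwheel '[[[0,0,0],[0,0,0.002],1],[[0,0,0],[0,0,0.001],1],[[0,0,0],[0,0,0],1]]'|egrep 'pos|rot|force'
python3 -m handwheel '[[[0,0,0],[0,0,0.002],1],[[0,0,0],[0,0,0.001],1],[[0,0,0],[0,0,0],1]]'|egrep 'pos|rot|force'
```

```text
eef_pos: [616.0, 197.1, 177.8]
tool_rot: [3.141, -0.0, 1.434]
force: [-0.6, -0.2, 2.0]
gripper_force: 60.7
eef_pos: [615.6, 197.0, 173.7]
tool_rot: [-3.142, 0.0, 1.434]
force: [0.1, -1.1, -0.3]
gripper_force: 60.8
eef_pos: [615.1, 197.1, 169.9]
tool_rot: [-3.14, 0.001, 1.434]
force: [2.3, -0.1, -7.8]
gripper_force: 61.5
```

```bash
python3 -m handwheel '[[[0,0,0],[0,0,0.002],1],[[0,0,0],[0,0,0.001],1],[[0,0,0],[0,0,0],1]]'|egrep 'pos|rot|force'
python3 -m handwheel '[[[0,0,0],[0,0,0.001],1],[[0,0,0],[0,0,0.001],1],[[0,0,0],[0,0,0],1]]'|egrep 'pos|rot|force'
```

```text
eef_pos: [615.4, 197.4, 168.1]
tool_rot: [-3.141, -0.0, 1.434]
force: [0.7, -0.0, -0.8]
gripper_force: 61.8
eef_pos: [615.7, 197.4, 167.5]
tool_rot: [3.141, -0.001, 1.434]
force: [-2.7, 0.5, 5.0]
gripper_force: 62.8
```

Stopped on the collar at the expected height. Now I build up the downward press.

```bash
python3 -m handwheel '[[[0,0,0],[0,0,0.002],1],[[0,0,0],[0,0,0.001],1],[[0,0,0],[0,0,0],1]]'|egrep 'pos|rot|force'
python3 -m handwheel '[[[0,0,0],[0,0,0.002],1],[[0,0,0],[0,0,0.001],1],[[0,0,0],[0,0,0],1]]'|egrep 'pos|rot|force'
```

```text
eef_pos: [615.7, 197.4, 167.4]
tool_rot: [3.141, -0.003, 1.434]
force: [-8.5, -1.7, 21.7]
gripper_force: 64.8
eef_pos: [615.8, 197.4, 167.3]
tool_rot: [3.14, -0.004, 1.434]
force: [-13.7, -1.9, 38.7]
gripper_force: 66.8
```

```bash
python3 -m handwheel '[[[0,0,0],[0,-0.001,-0.0015],1],[[0,0,0],[0,0,0],1],[[0,0,0],[0,0,0],1],[[0,0,0],[0,0,0],1]]'|egrep 'pos|rot|force'
python3 -c "
from h import *
s=grab('side','side5')
im=cv2.imread('pics/side5.png')
cv2.imwrite('pics/c6.png',np.hstack([cv2.resize(im[125:205,205:285],(500,500),interpolation=cv2.INTER_CUBIC)]));go([0,0,0])"
```

```text
eef_pos: [615.7, 197.5, 167.4]
tool_rot: [3.139, -0.003, 1.434]
force: [-8.1, -2.3, 29.0]
gripper_force: 65.6
t 11.95 pos [615.8 197.4 167.4] rpy [179.82  -0.19  82.15] w 42.1 F [-7.6 -1.3 29.9] -> tool shift mm [-280.3 -583.5  164.6]
```

View pics/c6.png

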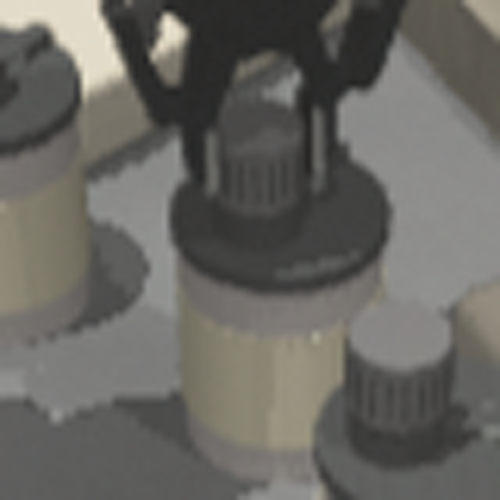

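The cap sits level on the collar at crop (262,165), like the capped neighbour at (400,380). It is still gripped and pressed with about 30 N.

```bash
python3 -c "
from cell import ctrl
print(ctrl.finish_job())"
```

```text
the job is handed in; nothing more can be done
None
```

The middle-width cap clicked on and sits level on the collar of the uncovered spout; I handed in at about 12 s, with the gripper still holding it and pressing down with about 30 N.

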